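Unclip the label maker's battery cover and dock it on the charging plate

ROBOT

A 6-joint arm with a two-finger parallel gripper is mounted at the origin on a cart in front of the work surface, level with it; the furniture and walls round the work are solid. World frame = base frame: x ahead of the robot, y to its left, z up, the work surface at z = 0. Lengths are in m, angles in rad, forces in N, time in s.
With the tool pointing down it reaches from about 0.225 to 0.875 m from the base axis. Payload 3.4 kg.
Tool frame: the origin (TCP) lies between the finger pads; the fingertips stand 8 mm ahead of it and the grasp point (between the pads) lies 11 mm behind it; z points along the fingers, y is the line along which they close (so a half turn about z gives the same grasp; the last joint's range is limited). The gripper opens to 85 mm and grips with 20 to 120 N. Pads are 22 mm wide; open, the fingers measure 114 mm over their backs; the gripper's body (76 mm by 85 mm) begins 54 mm behind the grasp point. The pads swing forward as they close: fully open they stand 13 mm farther back than shut.
Start: joints at [-1.339, 0.276, 1.505, -0, 1.361, -0.121], TCP at [0.199, -0.54, 0.218] pointing down, gripper open.
Joint ranges: [-2.89, 2.89], [-0.75, 2.08], [0.22, 2.7], [-1.18, 4.32], [0.11, 2.71], [-2.7, 2.7]. Speed limits (rad/s): [2.57, 2.57, 3.14, 3.14, 3.14, 3.14].

INTERFACE

Orientations are given as a unit quaternion [w, x, y, z].
In Python, from rig import manip gives the robot as it stands.
- The arm moves only by the tool move_arm, never from a script. Its argument "deltas" is a list that holds one entry, the list of rows, each a list of 5 numbers: the shift along the tool's x, y, z normalised to -1 to 1, where 1 is 80 cm, then the turn about the tool's z normalised to -1 to 1, where 1 is 120 degrees, then the closure, from -1 (fully open) to 1 (shut). In form: [[[tx, ty, tz, twist, grip], ...]]. A call has 1 to 12 rows; each row is the pose to reach, as a shift and turn from the pose commanded when the call began, along the tool's axes at that moment; what a row does not reach only later rows make up. A row lasts 1/10 s, in which the tool goes at most 50 mm and 8.59 degrees, less where a joint would pass 70% of its speed; a pose out of reach is approached as far as the arm can. A call with a number of a shift or a turn outside -1 to 1 is refused whole. A call with a gripper value outside its range is refused whole. The fingers move at their own pace and stop on an object; "squeeze" is the grip in N (left out, the last holds). Time passes only in rows, so rows that repeat a pose let the fingers close. It gives the time, the measured TCP pose, the force, the opening and the grip force at its end, in the units of the state.
- manip.get_state(): the state, without advancing time (a new reading comes with each control period).
- manip.get_image(name): name is "side" or "top" or "wrist"; returns the picture (480x640x3 uint8, red, green, blue); there is no depth.
- manip.camera_params(name): a dict with "fx", "fy", "cx", "cy" (pixels), "R" (3x3) and "t" (3): a world point X has camera coordinates R X + t; the wrist camera has in their place "tool_from_camera" (4x4, takes a point from camera to tool coordinates, whose origin is the TCP and whose axes are the flange's). Camera axes: x right, y down, z forward; pixel columns grow to the right and rows downward; lengths in m; the calibration is good to about 2 mm. The wrist camera is an equidistant fisheye: a pixel r from the principal point sees the ray r / f radians off the axis. A picture is of the moment at which its call begins: read the wrist's pose just before it. camera_params takes no time and is no camera call.
- manip.sign_off(): hands the job in; it is judged then, once.
The state is a dict: "clock": time; "qpos": joint angles; "qd": joint speeds; "effort": joint torques, N m; "position": TCP position; "ee_rot": TCP orientation; "contact_force": force on the tool from outside, world axes, zero at the start; "moment": the same for the moment, N m; "width": finger opening in m; "gripper_force": force on a finger pad.
Only numpy, scipy, OpenCV 4.12 (cv2) and the standard library are available. Lean on these libraries where they do the work, as an engineer would, in place of code of your own. Each camera call takes 0.05 s, during which the arm holds its last target. There are 200 camera calls.

TASK

Squeeze the two orange side tabs of the black battery cover on the sloped label maker to unclip it, and lift it off. Then set the cover right side up on the white charging plate so that the round pin goes into its large hole and the diamond pin into its small hole, fully down and flat, and let go. Leave the loose things on the desk (eraser, binder clip, grey marker, staple box) where they are.

Things in the scene. Friction and masses are not known exactly. Their poses are not given: they have to be found in the camera images.
- label_maker: Fixed grey desk label maker, about 135 x 146 mm. Origin: centre of its underside, on the desk; +z up, -x its low front. Its top is a flat deck rising 30 degrees from horizontal towards +x; the deck's centre is 70 mm above the origin, its high edge about 110 mm above the desk. The cover sits in a pocket 10 mm deep in mid-deck; beyond the tabs the deck is flat and clear for 38 mm.
- cover_seat (a point): Where the cover's centre (point cover_center) is while the cover is clipped in: 9 mm out from the deck's centre along the deck's normal; axes as those of the label maker (upright, not sloped).
- battery_cover: Loose black battery cover, 84 mm long (x), 46 mm wide (y; 60 over the tabs), 38 mm high (z), 0.17 kg. Origin: centre of its underside; +z out of its top. Clipped in, its z is the deck's normal and x runs up the slope; 28 mm of it stand above the deck. It comes out straight along its z (13 mm frees it), only while both tabs are pressed in 3.5 mm or more; it is carried by the squeezed tabs.
- cover_center (a point): Centre of the battery cover, half-way up: 19 mm above its underside; axes as those of the cover.
- tab_left (a joint): Orange tab at the cover's +y side, mid-length: 28 mm long (x), 1 to 36 mm above the cover's underside (26 mm stand above the deck), flat outer face 30 mm from the centre line. 0 = out (latched), 0.005 m = fully pressed in, against a stop (50 mm over both tabs). Spring: 3 N at first, 9 N fully in. A hook at its foot, 3.5 mm further out, catches under the deck.
- tab_right (a joint): The mirrored tab at the cover's -y side; same values.
- hole_round (a point): Mouth of the large round hole, 13 mm in diameter and 15 mm deep, in the cover's underside: 26 mm from the centre towards the cover's -x (the low end while clipped in).
- hole_small (a point): Mouth of the small round hole, 9.5 mm in diameter and 15 mm deep, in the cover's underside, 26 mm from the centre towards the cover's +x.
- charging_plate: Fixed white charging plate, 124 x 84 x 14 mm, flat on the desk. Origin: centre of its underside; +z up; its x is the line of the pins. The docked cover stands on its top (14 mm above the origin), axes parallel to the plate's: cover_center is then 33 mm above the plate's origin.
- pin_round (a point): Foot of the round steel pin on the plate's top, 26 mm from the centre towards the plate's -x (the end nearer the robot, marked by a small green stripe): 10 mm in diameter, 13 mm high, upper 6 mm tapered to 4 mm. It does not fit the small hole.
- pin_diamond (a point): Foot of the diamond-shaped steel pin on the plate's top, 26 mm from the centre towards the plate's +x: 6.5 mm across (y), 4.8 mm along x, 13 mm high, upper 6 mm tapered.
- eraser: Loose grey and white eraser, 23 x 52 x 13 mm, lying between label maker and plate; origin under its centre. Bystander.
- binder_clip: Loose black binder clip, 41 x 51 x 21 mm, lying between label maker and plate; origin under its centre. Bystander.
- grey_marker: Loose white and grey marker pen, 18 mm thick, 125 mm long, lying; origin under its centre. Bystander.
- staple_box: Loose small carton of staples, 41 x 74 x 27 mm; origin under its centre. Bystander.
There are look-alikes about, which are no part of the job. Several things have the shape of the charging_plate; the one meant has the colours described above. There is more than one size of the battery_cover; the one meant has the size given above.

How it is judged:
On the way, in this order (a step that is already met when the one before it is completed fails the run):
1. both side tabs are squeezed in (over 3 mm each) while the cover is still seated in the label maker (value of joint each of tab_left, tab_right above 0.003 m and distance between cover_center and cover_seat below 0.008 m), for 0.05 s.
2. the cover is off the label maker, its centre more than 50 mm from its seat (distance between cover_center and cover_seat above 0.05 m), for 0.1 s.
At the end, for the whole second after the job is handed in: The cover stands right side up and flat on the charging plate (tilt under 0.05 rad), large hole over the round pin and small hole over the diamond pin (each within 4 mm), underside no more than 2.5 mm off the plate at either hole, both tabs sprung back out (under 1 mm) and the cover at rest (horizontal distance between hole_round and pin_round below 0.004 m and horizontal distance between hole_small and pin_diamond below 0.004 m and z of each of hole_round, hole_small in the frame of charging_plate below 0.0165 m and angle between cover_center's own z axis and vertical below 0.05 rad and value of joint each of tab_left, tab_right below 0.001 m and linear speed of battery_cover below 0.01 m/s); the robot touches nothing.
It fails at once if the eraser is moved by more than 25 mm (distance of eraser from where it was at the start of the episode above 0.025 m).
It fails at once if the binder clip is moved by more than 25 mm (distance of binder_clip from where it was at the start of the episode above 0.025 m).
It fails at once if the grey marker is moved by more than 25 mm (distance of grey_marker from where it was at the start of the episode above 0.025 m).
It fails at once if the staple box is moved by more than 25 mm (distance of staple_box from where it was at the start of the episode above 0.025 m).
It also fails if it takes over 45 s, if anything falls off the work surface, if the arm or the gripper's body presses on something with over 40 N, if the wrist force passes 120 N, or if a joint passes its speed limit or range.

## Working session

There is one attempt and no reset: what is moved stays moved. The work goes in short steps, Python scripts to look and compute and a tool call to move; the robot and the scene stay as the last step left them, time stands still between calls to the robot, and variables do not carry over. Pictures are saved under pics/ and viewed, at most 10 in all, crops included, and the job is handed in when it is done.

Besides the shell and the picture viewer there is one more tool, called after "Request:" by a JSON object that holds its "fn" and its "kwargs". move_arm: Moves the arm, as the interface text tells. Scaled input: -1 to 1 covers 80 cm each way for a shift and 120 degrees each way for a turn. Its arguments: {"type":"object","properties":{"deltas":{"type":"array","items":{"type":"array","items":{"type":"array","items":{"type":"number","minimum":-1,"maximum":1}}}},"squeeze":{"type":"number"}},"required":["deltas"]}

```bash
mkdir -p pics
cat > h.py <<'E'
import numpy as np, cv2
from rig import manip
def snap(n,f):
    s=manip.get_state(); im=manip.get_image(n)[:,:,::-1].copy(); cv2.imwrite(f'pics/{f}.png',im); return s,im
E
python3 - <<'E'
from h import *
for n in('top','side'):
    snap(n,n+'0'); p=manip.camera_params(n); print(n,{k:np.round(v,4).tolist() for k,v in p.items()})
p=manip.camera_params('wrist');print({k:np.round(v,4).tolist() for k,v in p.items()})
print(manip.get_state())
E
```

```text
top {'fx': 490.9736, 'fy': 490.9736, 'cx': 314.2621, 'cy': 236.1492, 'R': [[-0.0119, -0.9999, 0.0035], [-0.9964, 0.0116, -0.0844], [0.0844, -0.0045, -0.9964]], 't': [-0.07, 0.5467, 0.9544]}
side {'fx': 513.1071, 'fy': 513.1071, 'cx': 326.0633, 'cy': 242.4919, 'R': [[-0.9459, -0.3239, -0.0214], [-0.106, 0.3706, -0.9227], [0.3068, -0.8705, -0.3848]], 't': [0.4896, 0.1719, 0.7868]}
{'fx': 371.6483, 'fy': 371.6483, 'cx': 321.2768, 'cy': 246.819, 'tool_from_camera': [[0.0009, -0.9577, -0.2878, 0.0723], [1.0, 0.0007, 0.0006, -0.0003], [-0.0003, -0.2878, 0.9577, -0.1547], [0.0, 0.0, 0.0, 1.0]]}
{'clock': 0.1, 'qpos': array([-1.33902713e+00,  2.76543188e-01,  1.50598134e+00, -9.15867917e-06,
        1.36067871e+00, -1.21018229e-01]), 'qd': array([ 1.68656686e-03, -1.12269093e-03, -2.61784869e-03,  7.44055875e-04,
       -1.18352849e-04,  1.10927217e-05]), 'effort': array([ 2.15711138e-03, -4.17696941e+01, -2.46404332e+01, -1.08411084e-04,
        5.81532033e-03,  1.12789607e-05]), 'position': array([ 0.19854426, -0.53913362,  0.21752973]), 'ee_rot': array([-8.03809830e-04,  9.84482438e-01,  1.75481281e-01, -4.90416380e-05]), 'contact_force': array([0.16395018, 0.80849203, 0.02804774]), 'moment': array([0.05427059, 0.05230127, 0.01196901]), 'gripper_force': 0.0, 'width': 0.08545845790598273}
```

View pics/top0.png

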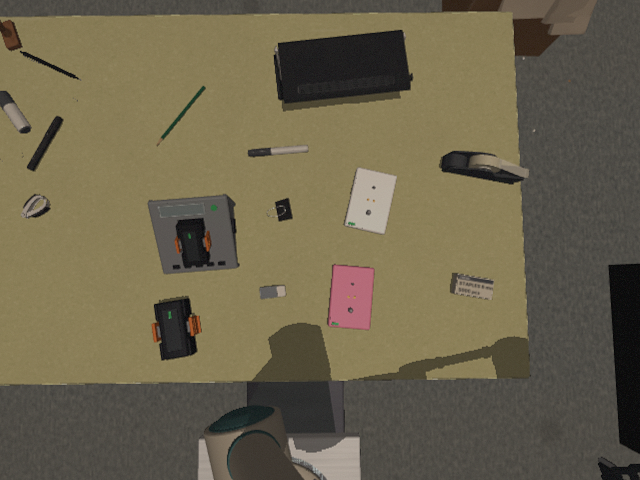

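View pics/side0.png

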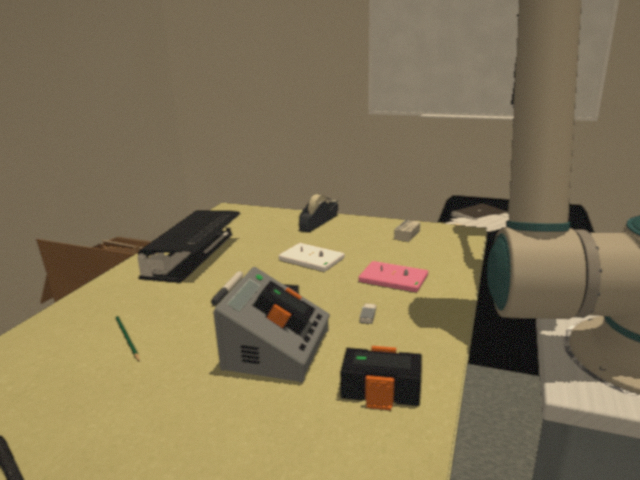

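Top view (up = +x, left = +y): cover candidates are the small black one clipped in the label maker (193,243) and the larger loose one at (176,328). Plate candidates are the white one (371,201) and the pink one (351,297). I choose the clipped cover and the white plate, and will check both in one crop.

Run:
```python
import cv2,numpy as np
im=cv2.imread('pics/top0.png')
a=cv2.resize(im[185:285,140:240],(400,400),interpolation=cv2.INTER_CUBIC)
b=cv2.resize(im[155:255,325:425],(400,400),interpolation=cv2.INTER_CUBIC)
c=np.clip(np.hstack([a,b])*1.4,0,255).astype(np.uint8)
cv2.imwrite('pics/crop1.png',c)
```

```text
(no output)
```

View pics/crop1.png

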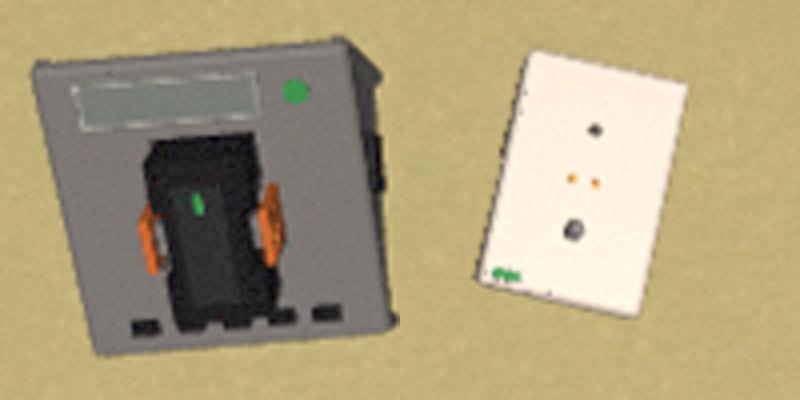

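The crop shows the small cover (tabs at crop (150,240) and (270,225)) clipped in the deck, and the white plate with a green stripe at its low-left end, the round pin at (573,230) and the diamond pin at (595,130). Next I fit both poses.

```bash
cat >> h.py <<'E'
from scipy.optimize import least_squares
def proj(p,X):
    c=X@np.array(p['R']).T+np.array(p['t']); return np.c_[p['fx']*c[:,0]/c[:,2]+p['cx'],p['fy']*c[:,1]/c[:,2]+p['cy']]
def place(q,M):
    c,s=np.cos(q[2]),np.sin(q[2]); return M@np.array([[c,s,0],[-s,c,0],[0,0,1]])+np.array([q[0],q[1],0])
def fit(p,M,uv,q0):
    r=least_squares(lambda q:(proj(p,place(q,M))-uv).ravel(),q0); return r.x,r.fun.reshape(-1,2)
E
python3 - <<'E'
from h import *
p=manip.camera_params('top')
uv=np.array([[38,65],[345,40],[392,325],[95,353]])/4+[140,185]
L=np.array([[67.5,73,109],[67.5,-73,109],[-67.5,-73,31],[-67.5,73,31]])/1000
q,r=fit(p,L,uv,[.4,.25,0]);print('LM',q,np.degrees(q[2]));print(r.round(1))
uv=(np.array([[530,52],[687,85],[637,318],[480,282],[573,230],[595,130]])-[400,0])/4+[325,155]
P=np.array([[62,42,14],[62,-42,14],[-62,-42,14],[-62,42,14],[-26,0,24],[26,0,24]])/1000
q2,r=fit(p,P,uv,[.4,-.1,0]);print('PL',q2,np.degrees(q2[2]));print(r.round(1))
# side camera predictions
ps=manip.camera_params('side')
print(proj(ps,place(q,L)),proj(ps,place(q2,P)))
for px in ([176,328],[272,292],[284,210],[371,201],[472,287],[278,151]):
    R=np.array(p['R']);t=np.array(p['t']);d=R.T@np.array([(px[0]-p['cx'])/p['fx'],(px[1]-p['cy'])/p['fy'],1]);o=-R.T@t;print(px,(o+d*(0.01-o[2])/d[2]).round(3))
E
```

```text
LM [0.546095   0.1503081  0.06636713] 3.8025566066504592
[[-2.  -1.4]
 [ 1.1 -1.3]
 [ 0.6  2. ]
 [ 0.5  0.9]]
PL [ 0.61693385 -0.19153905 -0.2317104 ] -13.276028250216193
[[-0.6 -1.1]
 [ 0.5 -0.4]
 [ 0.5  0.7]
 [-1.1  0.6]
 [ 0.4  0.1]
 [ 0.3  0.1]]
[[212.68173731 306.26351409]
 [252.33264395 263.97659076]
 [330.80151363 313.56718176]
 [304.91227367 364.87544266]] [[277.73311225 253.81190213]
 [299.46805517 241.12718624]
 [345.28826509 251.57053533]
 [325.08632288 265.61994111]
 [321.32022264 250.85915922]
 [301.73516189 246.28790448]]
[176, 328] [0.367 0.2   0.01 ]
[272, 292] [0.436 0.009 0.01 ]
[284, 210] [ 0.601 -0.016  0.01 ]
[371, 201] [ 0.617 -0.193  0.01 ]
[472, 287] [ 0.441 -0.391  0.01 ]
[278, 151] [ 0.723 -0.004  0.01 ]
```

```bash
cat >> h.py <<'E'
from scipy.spatial.transform import Rotation as Ro
def go(target,yaw_deg):
    s=manip.get_state(); w=s['ee_rot']; R=Ro.from_quat([w[1],w[2],w[3],w[0]]).as_matrix()
    d=R.T@(np.array(target)-s['position'])/0.8
    th=np.degrees(np.arctan2(R[1,0],R[0,0])); tw=(th-yaw_deg+180)%360-180
    print('row',d.round(4),'twist',round(tw/120,4),'yaw now',round(th,2),'tilt',np.degrees(np.arccos(-R[2,2])).round(2),'t',s['clock'])
E
python3 -c "
from h import *
go([.535,.151,.24],3.8)"
```

```text
row [ 0.6927 -0.6643 -0.0269] twist 0.1368 yaw now 20.21 tilt 0.09 t 0.1
```

Request:
{"fn": "move_arm", "kwargs": {"deltas": [[[0.693,-0.664,-0.027,0.137,-1],[0.693,-0.664,-0.027,0.137,-1],[0.693,-0.664,-0.027,0.137,-1],[0.693,-0.664,-0.027,0.137,-1],[0.693,-0.664,-0.027,0.137,-1],[0.693,-0.664,-0.027,0.137,-1],[0.693,-0.664,-0.027,0.137,-1],[0.693,-0.664,-0.027,0.137,-1],[0.693,-0.664,-0.027,0.137,-1],[0.693,-0.664,-0.027,0.137,-1],[0.693,-0.664,-0.027,0.137,-1],[0.693,-0.664,-0.027,0.137,-1]]]}}

```text
clock: 1.3
position: [0.4619, 0.0015, 0.2351]
ee_rot: [0.0, 0.999, 0.033, 0.0]
contact_force: [1.2, -0.8, -0.1]
width: 0.0858
gripper_force: 0.0
```

```bash
python3 -c "
from h import *
go([.535,.151,.24],3.8)"
```

```text
row [ 0.1035 -0.1805 -0.0062] twist -0.0001 yaw now 3.79 tilt 0.02 t 1.3
```

Request:
{"fn": "move_arm", "kwargs": {"deltas": [[[0.1,-0.178,-0.006,0,-1],[0.1,-0.178,-0.006,0,-1],[0.1,-0.178,-0.006,0,-1],[0.1,-0.178,-0.006,0,-1],[0.1,-0.178,-0.006,0,-1],[0.1,-0.178,-0.006,0,-1]]]}}

```text
clock: 1.9
position: [0.5313, 0.1458, 0.2394]
ee_rot: [0.001, 0.999, 0.033, -0.001]
contact_force: [0.1, 0.5, 0.3]
width: 0.0852
gripper_force: 0.0
```

```bash
python3 -c "
from h import *
s,im=snap('wrist','w1');print(s['position'],s['ee_rot'],s['contact_force'])
cv2.imwrite('pics/w1b.png',cv2.resize(np.clip(im*1.4,0,255).astype(np.uint8),(800,600)))"
```

```text
[0.53125056 0.1457703  0.23938344] [ 7.54555971e-04  9.99453503e-01  3.30323319e-02 -9.95523811e-04] [0.10840476 0.4839765  0.27023597]
```

View pics/w1b.png

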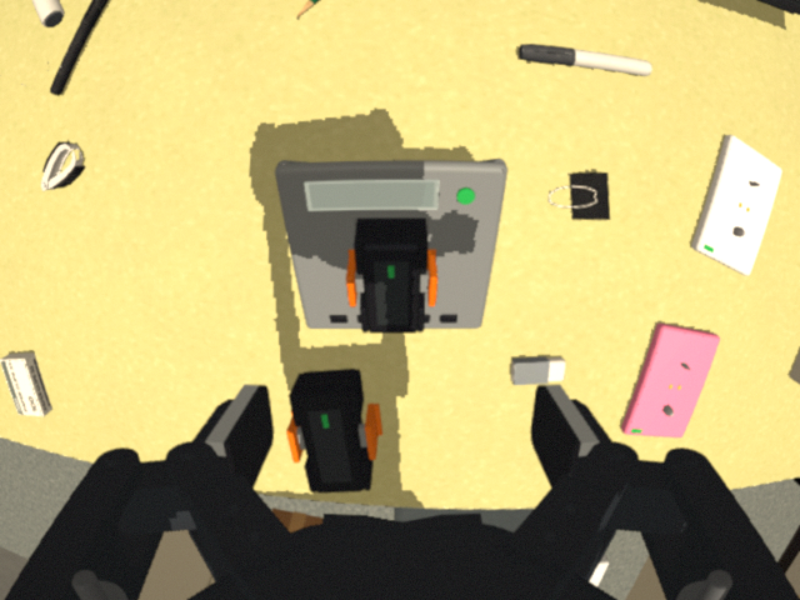

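Wrist view shows the label maker square to the image: deck corners (280,165),(506,163),(482,328),(308,328) at 800 px scale, tabs at x≈350 and 437. I fit the fisheye model to these.

```bash
cat >> h.py <<'E'
def wproj(s,X):
    p=manip.camera_params('wrist'); T=np.array(p['tool_from_camera']); w=s['ee_rot']
    R=Ro.from_quat([w[1],w[2],w[3],w[0]]).as_matrix()
    c=((X-s['position'])@R-T[:3,3])@T[:3,:3]
    th=np.arctan2(np.hypot(c[:,0],c[:,1]),c[:,2]); ph=np.arctan2(c[:,1],c[:,0])
    return np.c_[p['cx']+p['fx']*th*np.cos(ph),p['cy']+p['fx']*th*np.sin(ph)]
def wfit(s,M,uv,q0):
    r=least_squares(lambda q:(wproj(s,place(q,M))-uv).ravel(),q0); return r.x,r.fun.reshape(-1,2)
E
python3 - <<'E'
from h import *
s=manip.get_state()
c,sn=np.cos(np.pi/6),.5
D=lambda a,y,n:[a*c-n*sn,y,70+a*sn+n*c]
L=np.array([D(77,73,0),D(77,-73,0),D(-77,-73,0),D(-77,73,0)])/1000
uv=np.array([[280,165],[506,163],[482,328],[308,328]])*.8
q,r=wfit(s,L,uv,[.54,.15,.06]);print(q,np.degrees(q[2]));print(r.round(1))
T=np.array([D(14,30,26),D(-14,30,26),D(14,-30,26),D(-14,-30,26),D(42,23,28),D(42,-23,28),D(-42,23,28),D(-42,-23,28)])/1000
print((wproj(s,place(q,T))/.8).round(0).tolist())
P=np.array([[62,42,14],[62,-42,14],[-62,-42,14],[-62,42,14],[-26,0,24],[26,0,24]])/1000
print((wproj(s,place([.617,-.1915,-.2317],P))/.8).round(0).tolist())
E
```

```text
[0.54349069 0.15127186 0.06773538] 3.8809511897348674
[[-4.2 -0.1]
 [ 3.9  0.4]
 [ 0.3 -0.2]
 [-0.1  0. ]]
[[347.0, 267.0], [350.0, 297.0], [439.0, 267.0], [437.0, 297.0], [354.0, 235.0], [431.0, 234.0], [363.0, 326.0], [426.0, 326.0]]
[[732.0, 132.0], [784.0, 168.0], [751.0, 277.0], [697.0, 249.0], [743.0, 232.0], [758.0, 184.0]]
```

```bash
python3 -c "
from h import *
go([.536,.1507,.083],3.85)"
```

```text
row [ 0.0068 -0.0066  0.1957] twist -0.0011 yaw now 3.72 tilt 0.12 t 1.95
```

Request:
{"fn": "move_arm", "kwargs": {"deltas": [[[0.007,-0.0066,0.06,0,-1],[0.007,-0.0066,0.12,0,-1],[0.007,-0.0066,0.155,0,-1],[0.007,-0.0066,0.17,0,-1],[0.007,-0.0066,0.17,0,-1]]]}}

```text
clock: 2.45
position: [0.5361, 0.1508, 0.1029]
ee_rot: [0.0, 0.999, 0.032, -0.002]
contact_force: [0.5, -0.4, 0.6]
width: 0.0853
gripper_force: 0.0
```

```bash
python3 -c "
from h import *
s,im=snap('wrist','w2');print(s['position'],s['contact_force'])
cv2.imwrite('pics/w2b.png',cv2.resize(np.clip(im[150:450,120:520]*1.8,0,255).astype(np.uint8),(800,600)))
go([.536,.1507,.083],3.85)"
```

```text
[0.53612031 0.15078465 0.10290014] [ 0.50535988 -0.37405831  0.55445359]
row [-0.0021  0.0006  0.0269] twist -0.0014 yaw now 3.69 tilt 0.02 t 2.5
```

View pics/w2b.png

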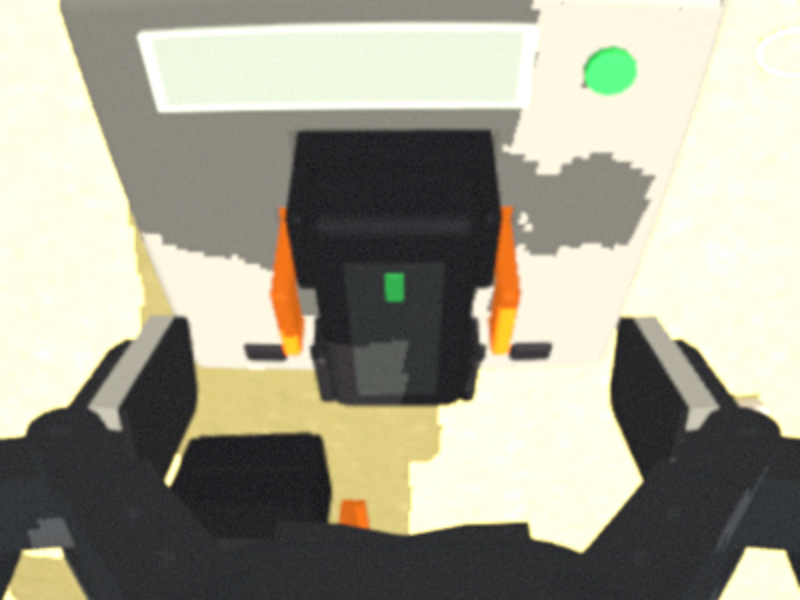

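Close view: tabs at columns 272 and 519 (mid 395.5) against finger mid 404, so the cover is about 1.8 mm further to the left (+y). I refine the fit from these pixels.

Run:
```python
from h import *
s=manip.get_state()
c,sn=np.cos(np.pi/6),.5
D=lambda a,y,n:[a*c-n*sn,y,70+a*sn+n*c]
# tab outer top corners, cover upper end top corners(approx), cover low end top corners
T=np.array([D(14,30,26),D(-14,30,26),D(14,-30,26),D(-14,-30,26),D(-42,23,28),D(-42,-23,28)])/1000
uv=np.array([[272,290],[283,353],[519,290],[506,353],[320,402],[478,402]])/2+[120,150]
q,r=wfit(s,T,uv,[.5435,.1525,.067]);print(q,np.degrees(q[2]));print(r.round(1).tolist())
go(place(q,np.array([[-.008,0,.083]]))[0],np.degrees(q[2]))
```

```text
[0.5388537  0.15307136 0.07015978] 4.019859231386169
[[-1.6, 0.0], [0.5, -0.9], [1.3, -0.4], [1.4, -1.3], [-0.2, 1.8], [-1.5, 1.6]]
row [-0.0083 -0.002   0.0269] twist -0.0028 yaw now 3.69 tilt 0.02 t 2.5
```

Request:
{"fn": "move_arm", "kwargs": {"deltas": [[[-0.006,-0.002,0.008,-0.002,-1],[-0.006,-0.002,0.016,-0.002,-1],[-0.006,-0.002,0.024,-0.002,-1],[-0.006,-0.002,0.024,-0.002,-0.8]]]}}

```text
clock: 2.9
position: [0.532, 0.1537, 0.0842]
ee_rot: [0.0, 0.999, 0.035, -0.0]
contact_force: [-0.1, -0.5, 0.5]
width: 0.0769
gripper_force: 0.0
```

Request:
{"fn": "move_arm", "kwargs": {"deltas": [[[0,0,0,0,-0.5],[0,0,0,0,-0.4],[0,0,0,0,-0.3],[0,0,0,0,-0.3],[0,0,0,0,-0.3]]], "squeeze": 25}}

```text
clock: 3.4
position: [0.5326, 0.1537, 0.0849]
ee_rot: [0.0, 0.999, 0.035, 0.0]
contact_force: [0.5, 0.5, 1.2]
width: 0.0554
gripper_force: 0.0
```

```bash
python3 -c "
from h import *
s,im=snap('wrist','w3');print(s['position'],s['contact_force'],s['gripper_force'],s['width'])
cv2.imwrite('pics/w3b.png',cv2.resize(np.clip(im[150:450,120:520]*1.8,0,255).astype(np.uint8),(800,600)))"
```

```text
[0.53259763 0.15367878 0.08485564] [0.54559407 0.48234817 1.20719588] 0.0 0.05540148657226517
```

View pics/w3b.png

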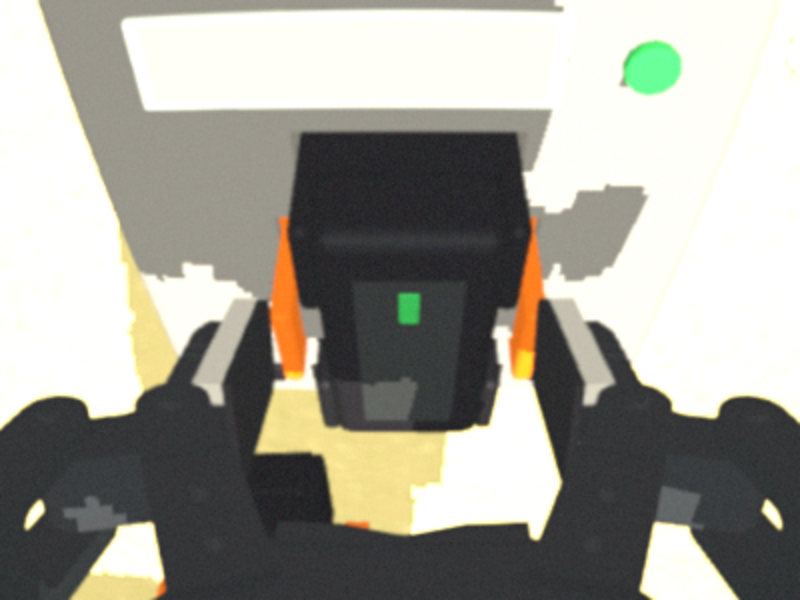

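Fingers stand still above the tabs: tips at about (270,300) and (540,300) are at a shallower depth than the tab tops, and there is no grip force. I reopen partly and go about 14 mm lower.

Request:
{"fn": "move_arm", "kwargs": {"deltas": [[[0,0,0,0,-0.7],[0,0,0,0,-0.7],[0,0,0.006,0,-0.7],[0,0,0.012,0,-0.7],[0,0,0.012,0,-0.7]]]}}

```text
clock: 3.95
position: [0.5317, 0.1535, 0.0742]
ee_rot: [0.0, 0.999, 0.035, -0.001]
contact_force: [-0.4, -0.0, 0.7]
width: 0.0725
gripper_force: 0.0
```

Request:
{"fn": "move_arm", "kwargs": {"deltas": [[[0,0,0.003,0,-0.7],[0,0,0.006,0,-0.7],[0,0,0.006,0,-0.4],[0,0,0.006,0,-0.32],[0,0,0.006,0,-0.32],[0,0,0.006,0,-0.32]]]}}

```text
clock: 4.55
position: [0.5323, 0.1536, 0.0705]
ee_rot: [0.0, 0.999, 0.035, -0.0]
contact_force: [0.6, -0.0, 1.0]
width: 0.0565
gripper_force: 4.9
```

Request:
{"fn": "move_arm", "kwargs": {"deltas": [[[0,0,0,0,-0.2],[0,0,0,0,-0.1],[0,0,0,0,0],[0,0,0,0,0],[0,0,0,0,0]]], "squeeze": 30}}

```text
clock: 5.05
position: [0.5325, 0.1536, 0.0716]
ee_rot: [0.0, 0.999, 0.035, 0.0]
contact_force: [-3.1, -0.5, 8.1]
width: 0.0473
gripper_force: 30.0
```

```bash
python3 -c "
from h import *
s=manip.get_state();print(s['position'],s['contact_force'],s['moment'],s['gripper_force'],s['width'])"
```

```text
[0.53254721 0.15356369 0.07158583] [-3.12877132 -0.50995482  8.1142244 ] [-0.21666077  0.43585707  0.05680795] 30.01743257045746 0.047310067664820474
```

Request:
{"fn": "move_arm", "kwargs": {"deltas": [[[-0.002,0,-0.0036,0,0],[-0.005,0,-0.0087,0,0],[-0.0075,0,-0.013,0,0],[-0.01,0,-0.0173,0,0],[-0.0125,0,-0.0217,0,0],[-0.016,0,-0.0277,0,0],[-0.019,0,-0.033,0,0],[-0.019,0,-0.033,0,0]]]}}

```text
clock: 5.85
position: [0.5174, 0.1527, 0.0975]
ee_rot: [-0.0, 0.999, 0.035, 0.001]
contact_force: [-0.4, -0.3, -1.5]
width: 0.0475
gripper_force: 31.9
```

```bash
python3 -c "
from h import *
s,im=snap('wrist','w4');print(s['position'],s['contact_force'],s['gripper_force'],s['width'])
a=np.clip(im[150:450,120:520]*1.8,0,255).astype(np.uint8)
s,im=snap('side','s4')
b=np.clip(cv2.resize(im[230:400,190:360],(400,400),interpolation=cv2.INTER_CUBIC)*1.3,0,255).astype(np.uint8)
cv2.imwrite('pics/c4.png',np.hstack([cv2.resize(a,(400,300)),b[:300]]) )"
```

```text
[0.5173888  0.15266683 0.09751939] [-0.35538169 -0.34843964 -1.46424011] 31.93149983882904 0.04747509117247739
```

View pics/c4.png

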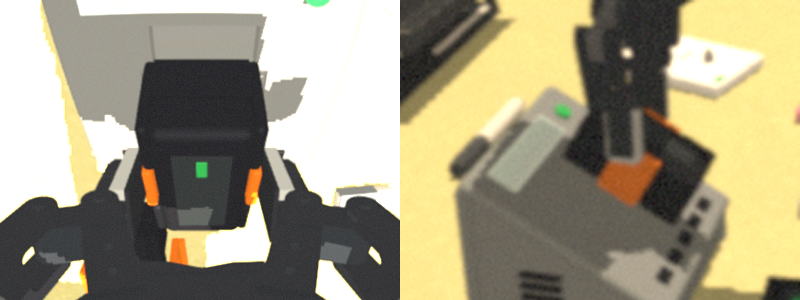

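```bash
python3 -c "
from h import *
go([.515,-.06,.2],-13.3)"
```

```text
row [-0.0216  0.2649 -0.1288] twist 0.1443 yaw now 4.01 tilt 0.03 t 5.95
```

Request:
{"fn": "move_arm", "kwargs": {"deltas": [[[-0.02,0,-0.05,0,0],[-0.02,0,-0.1,0,0],[-0.02,0,-0.13,0,0],[-0.02,0.04,-0.13,0.03,0],[-0.02,0.09,-0.13,0.07,0],[-0.02,0.14,-0.13,0.11,0],[-0.02,0.19,-0.13,0.144,0],[-0.02,0.23,-0.13,0.144,0],[-0.02,0.255,-0.13,0.144,0],[-0.02,0.265,-0.13,0.144,0],[-0.02,0.265,-0.13,0.144,0]]]}}

```text
clock: 7.05
position: [0.5162, -0.0606, 0.2005]
ee_rot: [-0.0, 0.993, -0.116, -0.0]
contact_force: [-0.5, 0.0, -1.6]
width: 0.0472
gripper_force: 32.1
```

```bash
python3 -c "
from h import *
go([.515,-.06,.04],-13.3)"
```

```text
row [-0.0016 -0.0003  0.2006] twist -0.0006 yaw now -13.37 tilt 0.03 t 7.05
```

Request:
{"fn": "move_arm", "kwargs": {"deltas": [[[0,0,0.06,0,0],[0,0,0.12,0,0],[0,0,0.17,0,0],[0,0,0.195,0,0],[0,0,0.2,0,0],[0,0,0.2,0,0]]], "squeeze": 22}}

```text
clock: 7.65
position: [0.5162, -0.0589, 0.0406]
ee_rot: [-0.0, 0.993, -0.115, -0.0]
contact_force: [-0.7, -0.6, -0.6]
width: 0.0475
gripper_force: 32.1
```

Request:
{"fn": "move_arm", "kwargs": {"deltas": [[[0,0,0.004,0,0],[0,0,0.008,0,0],[0,0,0.012,0,0],[0,0,0.016,0,0],[0,0,0.02,0,0],[0,0,0.02,0,0]]]}}

```text
clock: 8.25
position: [0.5215, -0.0613, 0.0277]
ee_rot: [0.001, 0.993, -0.116, 0.006]
contact_force: [3.8, 0.1, 10.0]
width: 0.0477
gripper_force: 33.4
```

Request:
{"fn": "move_arm", "kwargs": {"deltas": [[[0,0,0.003,0,0],[0,0,0.006,0,0],[0,0,0.009,0,0],[0,0,0.009,0,0]]], "squeeze": 20}}

```text
clock: 8.65
position: [0.5259, -0.0624, 0.0222]
ee_rot: [0.001, 0.993, -0.116, 0.01]
contact_force: [7.6, -0.8, 13.7]
width: 0.0474
gripper_force: 34.9
```

```bash
python3 -c "
from h import *
s,im=snap('wrist','w5');print(s['position'],s['contact_force'],s['gripper_force'],s['width'])
a=np.clip(im[150:450,120:520]*1.6,0,255).astype(np.uint8)
s,im=snap('side','s5')
p=manip.camera_params('side');u=proj(p,np.array([[.51,-.06,.02]]))[0].astype(int);print(u)
b=np.clip(cv2.resize(im[u[1]-60:u[1]+60,u[0]-80:u[0]+80],(400,300),interpolation=cv2.INTER_CUBIC)*1.3,0,255).astype(np.uint8)
cv2.imwrite('pics/c5.png',np.hstack([cv2.resize(a,(400,300)),b[:300]]) )"
```

```text
[ 0.52588804 -0.06240539  0.02215713] [ 7.56724576 -0.82955935 13.70773678] 34.88190472126007 0.047432524675212515
[339 282]
```

View pics/c5.png

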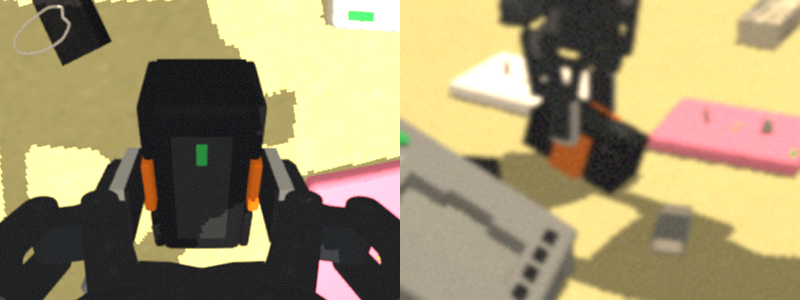

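Both views show the cover still pitched about 30° in the grip, low edge on the desk, so it does not rotate. I will lift, back off from the binder clip, touch down lightly and release so it falls flat, then regrip it.

```bash
python3 -c "
from h import *
go([.492,-.06,.034],-13.3)"
```

```text
row [-0.0416  0.0068 -0.0156] twist -0.0 yaw now -13.31 tilt 1.18 t 8.75
```

Request:
{"fn": "move_arm", "kwargs": {"deltas": [[[0,0,-0.012,0,0],[-0.015,0,-0.03,0,0],[-0.03,0,-0.03,0,0],[-0.03,0,-0.03,0,0],[-0.03,0,-0.027,0,0],[-0.03,0,-0.027,0,0]]]}}

```text
clock: 9.35
position: [0.4926, -0.0545, 0.0384]
ee_rot: [-0.0, 0.993, -0.116, -0.001]
contact_force: [0.4, -0.1, -2.2]
width: 0.0475
gripper_force: 34.0
```

Request:
{"fn": "move_arm", "kwargs": {"deltas": [[[0,0,0.003,0,0],[0,0,0.006,0,0],[0,0,0.006,0,-0.2],[0,0,0.006,0,-0.4],[0,0,0.006,0,-0.7],[0,0,0.006,0,-1],[0,0,0.006,0,-1],[0,0,0.006,0,-1]]]}}

```text
clock: 10.15
position: [0.493, -0.0545, 0.0346]
ee_rot: [0.0, 0.993, -0.116, 0.0]
contact_force: [0.2, -0.5, -0.2]
width: 0.0853
gripper_force: 0.0
```

```bash
python3 -c "
from h import *
s,im=snap('wrist','w6');print(s['position'],s['contact_force'],s['gripper_force'],s['width'])
cv2.imwrite('pics/w6b.png',cv2.resize(np.clip(im[150:450,120:520]*1.6,0,255).astype(np.uint8),(800,600)))"
```

```text
[ 0.49303467 -0.05454259  0.03458444] [ 0.1581744  -0.52541426 -0.23198351] 0.0 0.08527993840567469
```

View pics/w6b.png

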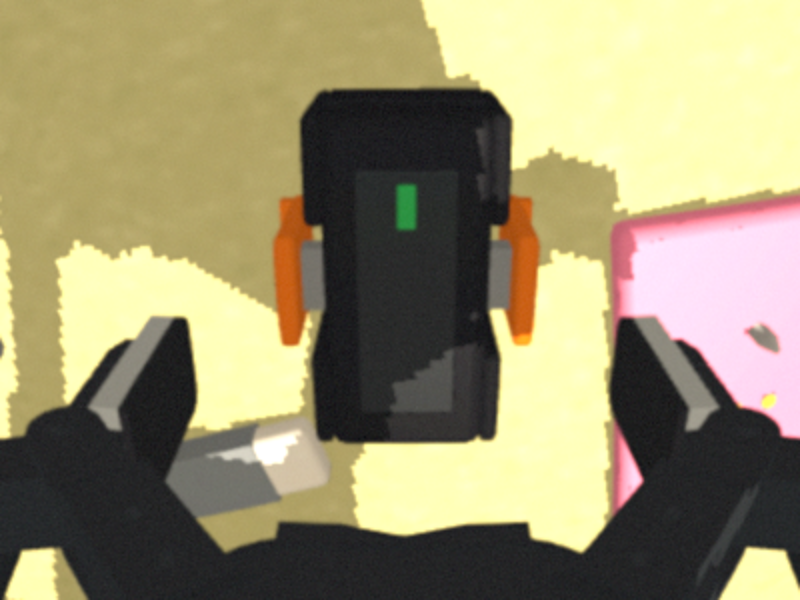

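The cover lies flat: tabs' outer top corners at (275,238),(284,344) and (538,238),(531,343), low end at row 440, with the eraser near the low-left corner. I fit it.

Run:
```python
from h import *
s=manip.get_state()
T=np.array([[14,30,36],[-14,30,36],[14,-30,36],[-14,-30,36],[-42,18,36],[-42,-18,36]])/1000
uv=np.array([[275,238],[284,344],[538,238],[531,343],[333,440],[488,440]])/2+[120,150]
q,r=wfit(s,T,uv,[.5,-.055,-.23]);print(q,np.degrees(q[2]));print(r.round(1).tolist())
E0=np.array([[0,0,0]]);print(((wproj(s,np.array([[.436,.009,.013]]))-[120,150])*2).round())
go([q[0],q[1],.010],np.degrees(q[2]))
```

```text
[ 0.49547479 -0.05675281 -0.22119954] -12.673800140668924
[[-1.5, -1.4], [-1.7, 1.4], [2.3, -2.6], [2.3, 0.7], [2.1, 1.9], [-3.7, 1.2]]
[[239. 477.]]
row [0.0036 0.002  0.0306] twist -0.005 yaw now -13.27 tilt 0.02 t 10.2
```

Request:
{"fn": "move_arm", "kwargs": {"deltas": [[[0.0036,0.001,0,0,-0.7],[0.0036,0.001,0.01,0,-0.7],[0.0036,0.001,0.02,0,-0.65],[0.0036,0.001,0.028,0,-0.65],[0.0036,0.001,0.033,0,-0.65],[0.0036,0.001,0.033,0,-0.65]]], "squeeze": 30}}

```text
clock: 10.8
position: [0.4947, -0.0558, 0.007]
ee_rot: [-0.0, 0.993, -0.116, -0.001]
contact_force: [1.1, 0.7, -0.2]
width: 0.0704
gripper_force: 0.0
```

Request:
{"fn": "move_arm", "kwargs": {"deltas": [[[0,0,0,0,-0.4],[0,0,0,0,-0.2],[0,0,0,0,0],[0,0,0,0,0],[0,0,0,0,0]]], "squeeze": 30}}

```text
clock: 11.3
position: [0.4958, -0.056, 0.0092]
ee_rot: [0.0, 0.993, -0.115, 0.001]
contact_force: [-2.0, 0.7, 7.7]
width: 0.0476
gripper_force: 30.6
```

```bash
python3 -c "
from h import *
go([.530,-.171,.12],-13.3)"
```

```text
row [ 0.0748  0.1302 -0.1384] twist 0.0003 yaw now -13.26 tilt 0.07 t 11.3
```

Request:
{"fn": "move_arm", "kwargs": {"deltas": [[[0,0,-0.02,0,0],[0,0,-0.07,0,0],[0,0,-0.12,0,0],[0.02,0.04,-0.138,0,0],[0.05,0.09,-0.138,0,0],[0.075,0.13,-0.138,0,0],[0.075,0.13,-0.138,0,0],[0.075,0.13,-0.138,0,0]]]}}

```text
clock: 12.1
position: [0.5296, -0.1713, 0.118]
ee_rot: [-0.0, 0.993, -0.116, -0.001]
contact_force: [-0.9, 0.1, -1.0]
width: 0.0475
gripper_force: 32.6
```

```bash
python3 -c "
from h import *
s,im=snap('wrist','w7');print(s['position'],s['ee_rot'],s['contact_force'],s['gripper_force'],s['width'])
cv2.imwrite('pics/w7b.png',cv2.resize(np.clip(im[60:360,120:520]*1.2,0,255).astype(np.uint8),(800,600),interpolation=cv2.INTER_CUBIC))"
```

```text
[ 0.52955585 -0.17129313  0.11802074] [-3.73607623e-04  9.93200545e-01 -1.16414091e-01 -5.46158732e-04] [-0.88542003  0.07277361 -0.99275675] 32.603005170822144 0.04752693007625109
```

View pics/w7b.png

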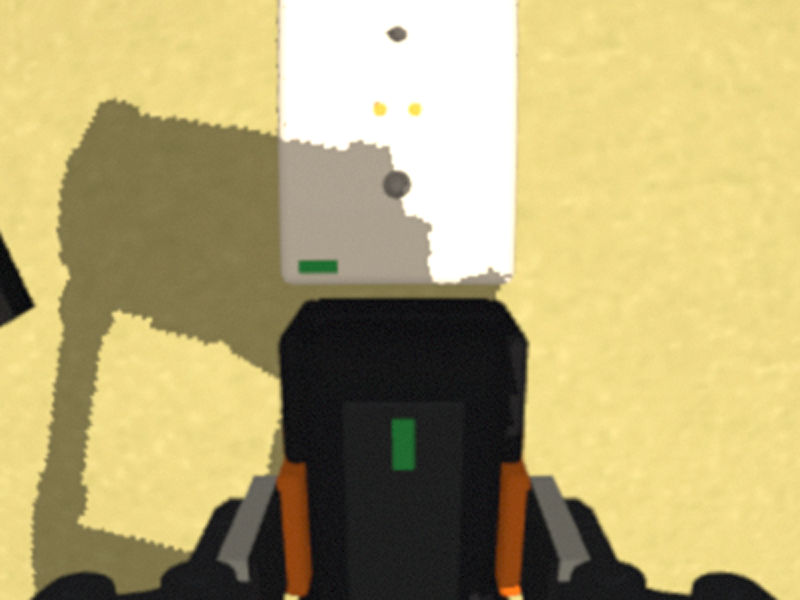

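Clear view of the plate ahead: round pin (396,186), diamond pin (397,34), near corners (281,283) and (514,281). The cover is held level, end-face bottom edge at row 300, mid column 403.5. I compute the offset.

Run:
```python
from h import *
s=manip.get_state(); w=s['ee_rot']; R=Ro.from_quat([w[1],w[2],w[3],w[0]]).as_matrix()
P=np.array([[-26,0,22],[26,0,22],[-62,41,14],[-62,-41,14]])/1000
uv=np.array([[396,186],[397,34],[281,284],[514,282]])/2+[120,60]
q,r=wfit(s,P,uv,[.617,-.1915,-.23]);print('plate',q,np.degrees(q[2]));print(r.round(1).tolist())
def tool_pt(px,ztool):  # intersect pixel ray with tool plane z
    p=manip.camera_params('wrist');T=np.array(p['tool_from_camera']);d=np.array(px)-[p['cx'],p['cy']];th=np.hypot(*d)/p['fx']
    v=np.r_[np.sin(th)*d/np.hypot(*d),np.cos(th)]; v=T[:3,:3]@v; o=T[:3,3]; return o+v*(ztool-o[2])/v[2]
# now: end bottom edge at z_tool=+.0092 ; green stripe top z_tool=.0092-.038
print('now end',tool_pt([403/2+120,300/2+60],.0092),'stripe',tool_pt([403/2+120,444.5/2+60],-.0288))
print('w6  end',tool_pt([406/2+120,90/2+150],.0346),'stripe',tool_pt([406.5/2+120,207/2+150],-.0034),'low top edge',tool_pt([410/2+120,440/2+150],-.0034))
```

```text
plate [ 0.61611085 -0.18913262 -0.22818482] -13.074027045859912
[[0.4, -1.1], [-0.4, -1.6], [0.6, 1.1], [-0.5, 1.7]]
now end [0.04030977 0.00047984 0.0092    ] stripe [ 0.02095385  0.00046102 -0.0288    ]
w6  end [0.04323168 0.0012738  0.0346    ] stripe [ 0.02386243  0.00123188 -0.0034    ] low top edge [-0.03647604  0.00227352 -0.0034    ]
```

```bash
python3 -c "
from h import *
go([.6163,-.189,.05],-13.1)"
```

```text
row [ 0.1116 -0.0023  0.0847] twist -0.0017 yaw now -13.31 tilt 0.12 t 12.15
```

Request:
{"fn": "move_arm", "kwargs": {"deltas": [[[0.05,-0.001,0,-0.0017,0],[0.1,-0.002,0,-0.0017,0],[0.1115,-0.0023,0.02,-0.0017,0],[0.1115,-0.0023,0.06,-0.0017,0],[0.1115,-0.0023,0.08,-0.0017,0],[0.1115,-0.0023,0.084,-0.0017,0],[0.1115,-0.0023,0.084,-0.0017,0]]]}}

```text
clock: 12.85
position: [0.6162, -0.1883, 0.0505]
ee_rot: [-0.0, 0.994, -0.113, -0.001]
contact_force: [0.4, -0.3, -1.0]
width: 0.0478
gripper_force: 32.6
```

```bash
python3 -c "
from h import *
go([.6163,-.189,.05],-13.1)
s,im=snap('top','t8')
"
```

```text
row [0.0003 0.0009 0.0006] twist 0.0008 yaw now -13.0 tilt 0.14 t 12.85
```

Lower to just past the pin tips and read the forces.

Request:
{"fn": "move_arm", "kwargs": {"deltas": [[[0,0.0008,0.008,0.0008,0],[0,0.0008,0.014,0.0008,0],[0,0.0008,0.018,0.0008,0],[0,0.0008,0.021,0.0008,0],[0,0.0008,0.021,0.0008,0]]]}}

```text
clock: 13.4
position: [0.6168, -0.1902, 0.034]
ee_rot: [-0.0, 0.993, -0.115, -0.0]
contact_force: [-0.6, -0.6, -2.1]
width: 0.0477
gripper_force: 32.6
```

Request:
{"fn": "move_arm", "kwargs": {"deltas": [[[0,0,0.002,0,0],[0,0,0.004,0,0],[0,0,0.006,0,0],[0,0,0.006,0,0]]]}}

```text
clock: 13.8
position: [0.6169, -0.1902, 0.0293]
ee_rot: [-0.0, 0.993, -0.115, -0.0]
contact_force: [-0.5, 0.2, -1.1]
width: 0.0481
gripper_force: 32.6
```

No force 7 mm below the pin tips, so the pins are entering the holes. Go on down.

Request:
{"fn": "move_arm", "kwargs": {"deltas": [[[0,0,0.003,0,0],[0,0,0.006,0,0],[0,0,0.008,0,0],[0,0,0.008,0,0]]]}}

```text
clock: 14.2
position: [0.6171, -0.1902, 0.0233]
ee_rot: [0.0, 0.993, -0.115, -0.0]
contact_force: [-0.4, -0.6, -0.1]
width: 0.0476
gripper_force: 32.7
```

Request:
{"fn": "move_arm", "kwargs": {"deltas": [[[0,0,0.002,0,0],[0,0,0.004,0,0],[0,0,0.004,0,0]]]}}

```text
clock: 14.5
position: [0.6171, -0.1903, 0.0232]
ee_rot: [0.0, 0.993, -0.115, 0.001]
contact_force: [-5.5, 2.5, 15.9]
width: 0.0475
gripper_force: 33.7
```

Request:
{"fn": "move_arm", "kwargs": {"deltas": [[[0,0,-0.002,0,-0.15],[0,0,-0.002,0,-0.3],[0,0,-0.002,0,-0.5],[0,0,-0.002,0,-0.8],[0,0,-0.002,0,-1],[0,0,-0.002,0,-1],[0,0,-0.03,0,-1],[0,0,-0.08,0,-1],[0,0,-0.13,0,-1],[0,0,-0.15,0,-1],[0,0,-0.15,0,-1]]]}}

```text
clock: 15.6
position: [0.6192, -0.1911, 0.1435]
ee_rot: [0.001, 0.993, -0.115, 0.003]
contact_force: [0.8, 0.2, -1.4]
width: 0.0853
gripper_force: 0.0
```

Run:
```python
from h import *
s,im=snap('wrist','w9');print(s['position'],s['contact_force'],s['width'])
hsv=cv2.cvtColor(im,cv2.COLOR_BGR2HSV)
m=cv2.inRange(hsv,(3,150,60),(16,255,255)); n,l,st,ce=cv2.connectedComponentsWithStats(m)
print([(st[i].tolist(),ce[i].round(1).tolist()) for i in range(1,n) if st[i][4]>40])
q=[.6165,-.1903,-.2285]
for dz in (0,.005,.01):
    T=np.array([[14,30,50],[-14,30,50],[14,-30,50],[-14,-30,50],[14,30,15],[14,-30,15]])/1000+[0,0,dz]
    print(dz,wproj(s,place(q,T)).round(1).tolist())
k=cv2.inRange(hsv,(0,0,0),(179,255,45)); n,l,st,ce=cv2.connectedComponentsWithStats(k)
print([st[i].tolist() for i in range(1,n) if st[i][4]>800])
```

```text
[ 0.61915942 -0.1910806   0.14347205] [ 0.75747209  0.16078391 -1.42366588] 0.0853159792658374
[([278, 221, 11, 46, 361], [282.6, 242.0]), ([353, 221, 11, 46, 340], [358.6, 241.4]), ([111, 463, 11, 17, 81], [116.0, 471.0])]
0 [[276.8, 229.1], [278.2, 267.3], [363.6, 229.0], [362.4, 267.2], [281.9, 218.6], [358.6, 218.5]]
0.005 [[276.0, 230.8], [277.4, 269.7], [364.4, 230.7], [363.1, 269.6], [281.3, 219.9], [359.3, 219.8]]
0.01 [[275.1, 232.6], [276.6, 272.1], [365.3, 232.5], [363.9, 272.1], [280.6, 221.3], [359.9, 221.2]]
[[31, 0, 147, 74, 5410], [475, 80, 152, 58, 2551], [614, 140, 26, 199, 4024], [288, 184, 66, 117, 5691], [123, 268, 40, 45, 867], [5, 309, 635, 171, 52369]]
```

The tab pixels match the docked-and-flat prediction, with both tabs sprung out and the gripper clear, so I hand it in.

```bash
python3 -c "
from rig import manip
print(manip.sign_off())"
```

```text
the job is handed in; nothing more can be done
None
```

I unclipped the cover, docked it flat on the white charging plate with both pins in their holes, released it and handed the job in at about 15.7 s. The hand-in returned no verdict. My last measurement showed the cover fully down with both tabs out. I did not re-measure the loose items at the end.

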